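# Sweep spent coin cells through the gate into the collecting slot

## Robot

A 6-joint arm with a two-finger parallel gripper is mounted at the origin on the work surface. World frame = base frame: x ahead of the robot, y to its left, z up, the work surface at z = 0. Lengths are in mm, angles in rad, forces in N, time in s.
With the tool pointing down it reaches from about 400 to 925 mm from the base axis. Payload 12.5 kg.
Tool frame: the origin (TCP) lies between the finger pads; the fingertips stand 19 mm ahead of it and the grasp point (between the pads) is the TCP (env.tips_ahead is the distance from the TCP to the fingertips, in mm); z points along the fingers, y is the line along which they close (so a half turn about z gives the same grasp; the last joint's range is limited). The gripper opens to 95 mm and grips with 3 to 60 N. Pads are 20 mm wide; open, the fingers measure 119 mm over their backs; the gripper's body (75 mm by 180 mm) begins 59 mm behind the grasp point.
Start: joints at [1.124, 0.491, 1.559, -0, 1.092, -0.106], TCP at [208.885, 589.079, 209.261] pointing down, gripper open.
Joint ranges: [-3.1, 3.1], [-0.84, 2.19], [0.05, 2.79], [-1.13, 4.28], [0.06, 2.93], [-2.69, 2.69]. Speed limits (rad/s): [2.22, 2.22, 2.79, 3.14, 3.14, 3.14].

## Interface

Orientations are given as [roll, pitch, yaw] about the fixed x, y, z axes, in that order (R = Rz(yaw) Ry(pitch) Rx(roll)).
In Python, from cell import env gives the robot as it stands.
- The arm moves only by the shell command python3 -m crank 'ROWS'. ROWS is JSON, a list of rows, each a list of 5 numbers: the shift along the tool's x, y, z in mm, then the turn about the tool's z in degrees, then the finger opening in mm, from 0 to 95.1. In form: [[dx, dy, dz, yaw, grip], ...]. A call has 1 to 10 rows; each row is the pose to reach, as a shift and turn from the pose commanded when the call began, along the tool's axes at that moment; what a row does not reach only later rows make up. A row lasts 1/12 s, in which the tool goes at most 41.7 mm and 7.16 degrees, less where a joint would pass 70% of its speed; a pose out of reach is approached as far as the arm can. A call with a gripper value outside its range is refused whole. The fingers move at their own pace and stop on an object; the grip force is fixed at half the most. Time passes only in rows, so rows that repeat a pose let the fingers close. It gives the time, the measured TCP pose, the force, the opening and the grip force at its end, in the units of the state.
- env.state(): the state, without advancing time (a new reading comes with each control period).
- env.read_camera(name): name is "side" or "top"; returns a dict with "img" (420x560x3 uint8, blue, green, red), "K" (3x3 intrinsics, pixels), "pose" (4x4, takes a point from camera to world coordinates). Camera axes: x right, y down, z forward; pixel columns grow to the right and rows downward; lengths in mm; the calibration is good to about 2 mm. A picture is of the moment at which its call begins. There is no depth.
- env.job_done(): hands the job in; it is judged then, once.
The state is a dict: "t": time; "joints": joint angles; "qvel": joint speeds; "tau": joint torques, N m; "eef_pos": TCP position; "tcp_rot": TCP orientation; "ft_force": force on the tool from outside, world axes, zero at the start; "moment": the same for the moment, N m; "opening": opening from 0.0 (shut) to 1.0 (fully open); "grip_force": force on a finger pad.
Only numpy, scipy, OpenCV 4.12 (cv2) and the standard library are available. Lean on these libraries where they do the work, as an engineer would, in place of code of your own. Each camera call takes 0.05 s, during which the arm holds its last target. There are 200 camera calls.

## Task

Three spent coin cells lie loose on the blue deck of the sorting tray. With the fingertips, sweep them across the deck and through the gate in the metal fence, one at a time, so that each drops into the collecting slot behind it before the next one goes through. Only push the cells, never lift them, and leave the thumbscrew, screwdriver and jar where they are.

Things in the scene. Friction and masses are not known exactly. Their poses are not given: they have to be found in the camera images.
- gate (a point): middle of the gate, at the deck's edge and at deck level, 70 mm above the table. x points level from the deck through the gate into the slot, y along the fence, z up. Gate 34 mm wide (y -17 to 17 mm) with rounded jambs, in a fixed aluminium fence at x 0 to 6 mm, 14 mm high above the deck. In the gate the deck ends at x = 0 with a drop
- deck (a point): centre of the tray's flat blue deck, on its surface, 95 mm before the gate; axes as the gate's. The deck measures 190 mm along x and 230 mm along y; a rim 10 mm above it closes the two sides and the edge far from the gate. The tray is fixed
- slot (a point): centre of the collecting slot's floor, 25 mm beyond the gate's x = 0 and 65 mm below the deck; axes as the gate's. The open-topped slot is 51 mm along x and 110 mm along y and begins directly at the deck's edge: a cell tips in by itself once its centre is some mm past that edge, so the fingers need not enter the gate
- cell_a: spent coin cell: plain steel disc lying flat on the blue deck, diameter 24.5 mm, 7.7 mm thick, about 10 to 15 g; loose, slides easily (a few tenths of a newton at most). Its origin is the centre of the disc (3.85 mm above the deck while it lies flat); its own z is the disc axis. The three cells are alike
- cell_b: spent coin cell: plain steel disc lying flat on the blue deck, diameter 24.5 mm, 7.7 mm thick, about 10 to 15 g; loose, slides easily (a few tenths of a newton at most). Its origin is the centre of the disc (3.85 mm above the deck while it lies flat); its own z is the disc axis. The three cells are alike
- cell_c: spent coin cell: plain steel disc lying flat on the blue deck, diameter 24.5 mm, 7.7 mm thick, about 10 to 15 g; loose, slides easily (a few tenths of a newton at most). Its origin is the centre of the disc (3.85 mm above the deck while it lies flat); its own z is the disc axis. The three cells are alike
- thumbscrew: bystander: loose brass thumbscrew standing on the deck in the corner by the fence, on its 18 mm wide, 7 mm high head; its 11 mm thick shank rises to 22 mm above the deck. Origin at the centre of its underside
- screwdriver_grip (a point): bystander: screwdriver 160 mm long lying loose on the table beside the tray on its +y side, parallel to it; the point is the middle of its handle
- flux_jar: bystander: small closed jar, 44 mm in diameter and 45 mm high, standing on the table beside the tray on its -y side. Origin at the centre of its underside
Mind the look-alikes: they are no part of the job. What is shaped like the cell_c but pink or purple is not meant.

How it is judged (in metres and radians):
On the way, in this order (a step that is already met when the one before it is completed fails the run):
1. one cell has dropped into the slot (((x of cell_a in the frame of gate between 0 and 0.055 m and y of cell_a in the frame of gate between -0.06 and 0.06 m and z of cell_a in the frame of gate below -0.004 m) or (x of cell_b in the frame of gate between 0 and 0.055 m and y of cell_b in the frame of gate between -0.06 and 0.06 m and z of cell_b in the frame of gate below -0.004 m) or (x of cell_c in the frame of gate between 0 and 0.055 m and y of cell_c in the frame of gate between -0.06 and 0.06 m and z of cell_c in the frame of gate below -0.004 m))), for 0.2 s.
2. a second cell has dropped into the slot, after the first ((((x of cell_a in the frame of gate between 0 and 0.055 m and y of cell_a in the frame of gate between -0.06 and 0.06 m and z of cell_a in the frame of gate below -0.004 m) and (x of cell_b in the frame of gate between 0 and 0.055 m and y of cell_b in the frame of gate between -0.06 and 0.06 m and z of cell_b in the frame of gate below -0.004 m)) or ((x of cell_a in the frame of gate between 0 and 0.055 m and y of cell_a in the frame of gate between -0.06 and 0.06 m and z of cell_a in the frame of gate below -0.004 m) and (x of cell_c in the frame of gate between 0 and 0.055 m and y of cell_c in the frame of gate between -0.06 and 0.06 m and z of cell_c in the frame of gate below -0.004 m)) or ((x of cell_b in the frame of gate between 0 and 0.055 m and y of cell_b in the frame of gate between -0.06 and 0.06 m and z of cell_b in the frame of gate below -0.004 m) and (x of cell_c in the frame of gate between 0 and 0.055 m and y of cell_c in the frame of gate between -0.06 and 0.06 m and z of cell_c in the frame of gate below -0.004 m)))), for 0.2 s.
3. the third cell has dropped into the slot, after the second (x of cell_a in the frame of gate between 0 and 0.055 m and y of cell_a in the frame of gate between -0.06 and 0.06 m and z of each of cell_a, cell_b, cell_c in the frame of gate below -0.004 m and x of cell_b in the frame of gate between 0 and 0.055 m and y of cell_b in the frame of gate between -0.06 and 0.06 m and x of cell_c in the frame of gate between 0 and 0.055 m and y of cell_c in the frame of gate between -0.06 and 0.06 m), for 0.2 s.
At the end, for the whole second after the job is handed in: All three cells lie at rest inside the collecting slot (centres between x = 0 and 55 mm, within 60 mm of the gate's middle along y, at least 4 mm below deck level); the thumbscrew is within 15 mm, and the screwdriver and jar within 20 mm, of where they started (all of step 3 and linear speed of each of cell_a, cell_b, cell_c below 0.02 m/s and not (distance of thumbscrew from where it was at the start of the episode above 0.015 m) and not (distance of screwdriver_grip from where it was at the start of the episode above 0.02 m) and not (distance of flux_jar from where it was at the start of the episode above 0.02 m)); the robot touches nothing.
It fails at once if a cell is lifted (its centre more than 16 mm above the deck) (z of any of cell_a, cell_b, cell_c in the frame of gate above 0.016 m).
It fails at once if the thumbscrew is moved more than 15 mm, or the screwdriver or jar more than 20 mm (distance of thumbscrew from where it was at the start of the episode above 0.015 m or distance of any of screwdriver_grip, flux_jar from where it was at the start of the episode above 0.02 m).
It also fails if it takes over 61 s, if anything falls off the work surface, if the arm or the gripper's body presses on something with over 40 N, if the wrist force passes 120 N, or if a joint passes its speed limit or range.

## Working session

There is one attempt and no reset: what is moved stays moved. The work goes in short steps, Python scripts to look and compute and a shell command to move; the robot and the scene stay as the last step left them, time stands still between calls to the robot, and variables do not carry over. Pictures are saved under pics/ and viewed, at most 10 in all, crops included, and the job is handed in when it is done.

```bash
mkdir -p pics; python3 - <<'E'
from cell import env
import cv2
for n in("top","side"):
    r=env.read_camera(n);cv2.imwrite(f"pics/{n}0.png",r["img"]);print(n,r["K"].tolist(),r["pose"].round(4).tolist())
s=env.state();print({k:s[k] for k in("t","eef_pos","tcp_rot","opening","ft_force")},env.tips_ahead)
E
```

```text
top [[546.4165174745428, 0.0, 285.31596215857104], [0.0, 546.4165174745428, 213.47206620833245], [0.0, 0.0, 1.0]] [[0.0224, -0.9885, 0.1496, 403.7031], [-0.9997, -0.0241, -0.0096, 41.9684], [0.0131, -0.1493, -0.9887, 1058.0767], [0.0, 0.0, 0.0, 1.0]]
side [[388.3329677231017, 0.0, 281.73590062828896], [0.0, 388.3329677231017, 206.369527461645], [0.0, 0.0, 1.0]] [[-0.7561, -0.3864, 0.5282, 216.7331], [-0.6544, 0.4536, -0.6049, 437.3122], [-0.0058, -0.8031, -0.5958, 489.1316], [0.0, 0.0, 0.0, 1.0]]
{'t': 0.1, 'eef_pos': array([208.79835983, 588.86893604, 208.73085255]), 'tcp_rot': array([-3.14065207e+00, -7.18883916e-05,  2.80076021e+00]), 'opening': 0.9997401389663291, 'ft_force': array([-0.73109006,  0.13513899, -0.66106031])} 19.0
```

View pics/top0.png

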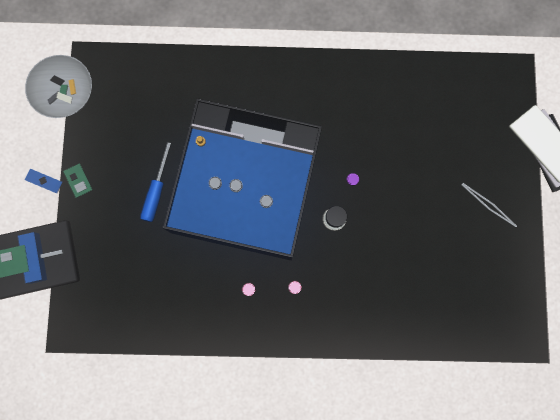

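View pics/side0.png

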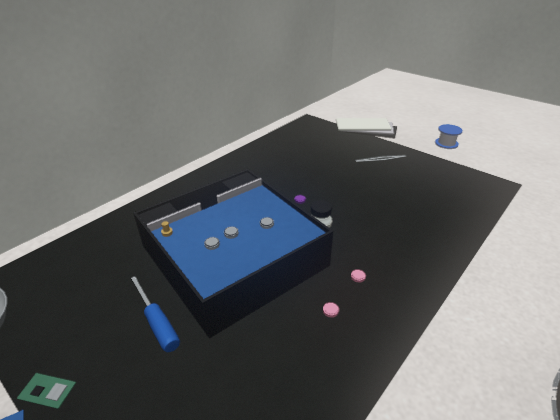

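```bash
cat > h.py <<'E'
from cell import env
import cv2,numpy as np
def ray(r,uv,z):
    uv=np.atleast_2d(np.array(uv,float)); d=np.c_[(uv-r["K"][:2,2])/r["K"][0,0],np.ones(len(uv))]@r["pose"][:3,:3].T
    o=r["pose"][:3,3]; return (o+d*((z-o[2])/d[:,2])[:,None])[:,:2]
def proj(r,P):
    P=np.atleast_2d(P); c=(P-r["pose"][:3,3])@r["pose"][:3,:3]; p=c@r["K"].T; return p[:,:2]/p[:,2:]
def blobs(r,m,lo,hi):
    n,_,s,c=cv2.connectedComponentsWithStats(m.astype(np.uint8))
    return [(c[i],s[i]) for i in range(1,n) if lo<=s[i,4]<=hi]
E
python3 - <<'E'
from h import *
for n in("top","side"):
    r=env.read_camera(n);im=r["img"];h=cv2.cvtColor(im,cv2.COLOR_BGR2HSV)
    blue=((h[...,0]>100)&(h[...,0]<120)&(h[...,1]>150)&(h[...,2]>70)).astype(np.uint8)
    cs,_=cv2.findContours(blue,0,1);c=max(cs,key=cv2.contourArea)
    hull=cv2.convexHull(c);w=ray(r,c[:,0],70)
    R=cv2.minAreaRect(w.astype(np.float32));print(n,R,cv2.boxPoints(R).round(1).tolist())
    ap=cv2.approxPolyDP(hull,4,True)[:,0];print("poly",ap.tolist(),ray(r,ap,70).round(1).tolist())
    hm=np.zeros(blue.shape,np.uint8);cv2.fillConvexPoly(hm,hull,1)
    grey=(hm>0)&(h[...,1]<90)&(h[...,2]>70)
    for c,s in blobs(r,grey,25,2000):print("grey",c.round(1),s,ray(r,c,77.7 if n=="top" else 75).round(1))
    fen=(h[...,1]<60)&(h[...,2]>95)
    for c,s in blobs(r,fen,15,2000):
        if 130<c[0]<330 and 90<c[1]<260: print("light",c.round(1),s,ray(r,c,84).round(1))
    y=(h[...,0]>10)&(h[...,0]<30)&(h[...,1]>140)&(h[...,2]>80)
    for c,s in blobs(r,y,15,400):
        if 130<c[0]<330: print("brass",c.round(1),s,ray(r,c,80).round(1))
    if n=="top":cv2.imwrite("pics/z.png",cv2.resize(im[85:270,150:340],None,fx=4,fy=3.2*1.0,interpolation=cv2.INTER_CUBIC))
E
```

```text
top ((594.6427612304688, 116.98574829101562), (230.3679962158203, 188.39328002929688), 78.58920288085938) [[479.5, 22.700000762939453], [664.2000122070312, -14.600000381469727], [709.7999877929688, 211.3000030517578], [525.0999755859375, 248.5]]
poly [[192, 129], [311, 155], [289, 253], [167, 225]] [[708.5, 210.3], [664.3, -12.9], [481.0, 24.1], [526.7, 247.0]]
grey [214.9 182.7] [209 177  13  13 129] [[605.7 162.4]]
grey [235.7 185.1] [230 179  13  13 129] [[602.2 124.3]]
grey [265.9 200.9] [260 195  13  13 135] [[574.2  68.3]]
light [255.5 134.2] [191 121 123  32 997] [[697.3  90.8]]
light [163.1 161.2] [157 143  14  38 125] [[642.1 257.5]]
light [214.7 182.5] [209 177  13  12 120] [[604.7 162. ]]
light [235.6 185.1] [230 179  12  13 121] [[600.9 124. ]]
light [265.8 200.9] [260 195  13  13 120] [[573.2  68.3]]
brass [199.1 138.6] [196 137   6   4  19] [[687.5 194.7]]
side ((597.7027587890625, 112.39486694335938), (228.62428283691406, 181.5275421142578), 78.66572570800781) [[486.20001220703125, 18.200000762939453], [664.2000122070312, -17.5], [709.2000122070312, 206.60000610351562], [531.2000122070312, 242.3000030517578]]
poly [[324, 232], [204, 298], [152, 232], [261, 186]] [[488.1, 20.3], [531.2, 241.2], [706.1, 206.4], [662.7, -12.4]]
grey [266.6 222.4] [260 217  14  12 129] [[573.5  68.1]]
grey [230.8 232.1] [224 227  15  12 137] [[601.1 124.9]]
grey [211.5 242.9] [204 237  15  13 153] [[605.1 163.1]]
light [236.7 190.1] [217 178  45  25 235] [[672.8  41.8]]
light [177.2 212.9] [147 203  54  23 174] [[700.2 156.6]]
light [325.5 220.5] [315 216  17  11  95] [[494.5   8.5]]
light [266.6 221.3] [260 218  14   8  81] [[567.8  73.8]]
light [230.8 230.8] [224 227  14   9  95] [[595.1 129.4]]
light [211.4 241.7] [205 237  14  11 105] [[598.9 167.4]]
```

View pics/z.png

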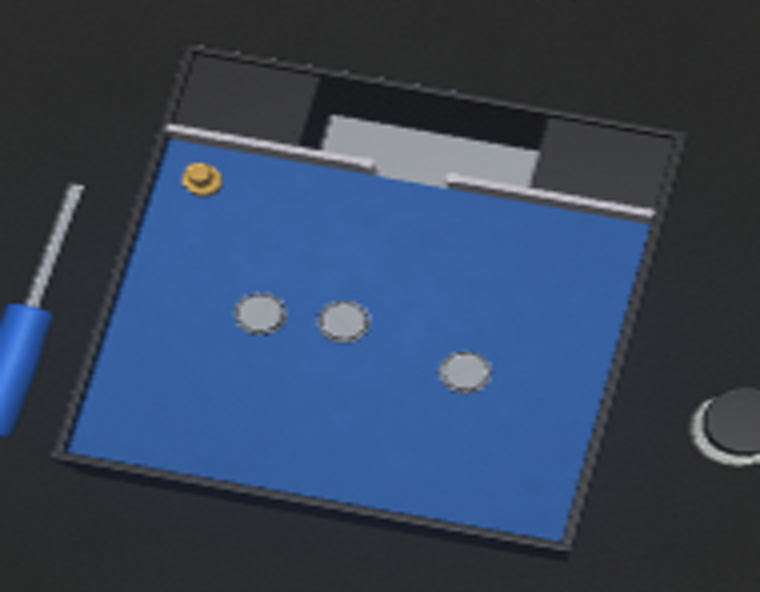

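```bash
cat >> h.py <<'E'
G=np.array([687.7,98.2]); A=-0.199   # gate pose estimate
X=np.array([np.cos(A),np.sin(A)]);Y=np.array([-X[1],X[0]])
tog=lambda w:np.c_[(np.atleast_2d(w)-G)@X,(np.atleast_2d(w)-G)@Y]
def plan(wps):
    """wps: (x,y in gate frame of TCP, world z, push heading deg rel. gate) -> rows shift"""
    s=env.state();p=s["eef_pos"];yaw=s["tcp_rot"][2]
    tx=np.array([np.cos(yaw),np.sin(yaw)]);ty=np.array([np.sin(yaw),-np.cos(yaw)])
    print("t",round(s["t"],2),"tcp gate",tog(p[:2]).round(1),p[2].round(1),"heading",np.degrees(yaw-np.pi-A).round(1),"open",s["opening"])
    for x,y,z,hd in wps:
        d=G+x*X+y*Y-p[:2]; t=-(np.radians(hd)+A+np.pi-yaw); t=(t+np.pi)%(2*np.pi)-np.pi
        print([round(float(v),1) for v in(d@tx,d@ty,p[2]-z,np.degrees(t))])
E
python3 - <<'E'
from h import *
r=env.read_camera("top")
print("jambs",tog(ray(r,[[243.8,136.6],[262,141.2]],84)))
print(tog([[605.4,162.6],[601.8,124.5],[574,68.2],[687.5,194.7]]).round(1))
plan([(-140,9,150,0),(-130,9,110,0)])
E
```

```text
jambs [[  1.68588932  14.52515012]
 [  0.65060179 -20.07895426]]
[[ -93.4   46.9]
 [ -89.4    8.8]
 [-105.5  -51.9]
 [ -19.3   94.6]]
t 0.25 tcp gate [[-566.4  386.4]] 209.0 heading -8.1 open 0.9981011196796146
[-475.5, -313.4, 59.0, -8.1]
[-485.4, -312.0, 99.0, -8.1]
```

```bash
python3 - <<'E'
from h import *
ys=np.arange(-115,116,1.)
for n in("top","side"):
    r=env.read_camera(n);g=cv2.cvtColor(r["img"],cv2.COLOR_BGR2HSV)
    for z,xs in((84,[1,3,5]),):
        for x in xs:
            P=np.array([np.r_[G+x*X+y*Y,z] for y in ys]);p=proj(r,P).astype(np.float32)
            v=cv2.remap(r["img"],p[:,:1],p[:,1:],1).astype(int)[:,0]
            br=v.min(1); print(n,x,"from -30:",br[85:146:2].tolist())
            print("  ends",br[:14].tolist(),br[-14:].tolist())
E
python3 -m crank '[[-40,-26,5,-1,60],[-80,-52,10,-2,40],[-120,-78,15,-3,13],[-160,-104,20,-4,13],[-200,-130,25,-5,13],[-235,-155,30,-6,13],[-270,-180,35,-7,13],[-305,-203,40,-8.1,13],[-340,-226,45,-8.1,13],[-375,-249,50,-8.1,13]]'
```

```text
top 1 from -30: [142, 128, 125, 138, 159, 189, 154, 154, 155, 156, 156, 155, 155, 155, 155, 155, 155, 155, 154, 154, 154, 155, 154, 111, 149, 159, 148, 123, 128, 130, 130]
  ends [104, 138, 129, 124, 126, 131, 136, 142, 142, 142, 138, 131, 127, 123] [118, 124, 126, 129, 128, 123, 115, 111, 111, 115, 117, 114, 102, 88]
top 3 from -30: [181, 184, 183, 186, 189, 191, 173, 158, 156, 155, 155, 155, 155, 155, 155, 154, 154, 154, 154, 155, 155, 154, 155, 149, 180, 191, 188, 187, 186, 179, 183]
  ends [139, 171, 181, 181, 183, 186, 187, 188, 186, 185, 188, 184, 180, 180] [182, 183, 181, 178, 178, 180, 183, 178, 179, 182, 177, 173, 136, 99]
top 5 from -30: [170, 175, 173, 174, 181, 186, 168, 157, 155, 156, 155, 156, 154, 154, 155, 154, 155, 155, 155, 154, 154, 155, 154, 161, 176, 181, 180, 176, 174, 171, 173]
  ends [105, 130, 144, 137, 135, 131, 125, 122, 115, 109, 120, 136, 131, 127] [140, 133, 128, 120, 114, 129, 141, 137, 132, 127, 120, 117, 97, 74]
side 1 from -30: [133, 133, 134, 141, 151, 137, 85, 36, 31, 32, 31, 32, 32, 31, 30, 31, 31, 31, 31, 32, 30, 30, 41, 104, 147, 141, 125, 136, 
[... 191 characters left out ...]
46, 175, 171, 153, 70, 33, 32, 31, 32, 32, 32, 31, 31, 31, 30, 31, 30, 30, 30, 30, 66, 153, 168, 170, 161, 150, 170, 158, 165]
  ends [140, 137, 142, 156, 160, 148, 144, 148, 158, 174, 163, 158, 150, 149] [161, 172, 164, 155, 153, 164, 161, 155, 154, 169, 157, 126, 72, 47]
side 5 from -30: [126, 133, 131, 144, 167, 112, 51, 31, 31, 30, 31, 31, 32, 32, 31, 31, 31, 32, 31, 30, 31, 33, 65, 133, 161, 145, 135, 127, 146, 152, 132]
  ends [124, 121, 125, 133, 133, 135, 136, 135, 135, 138, 141, 137, 128, 126] [138, 145, 148, 159, 143, 137, 138, 141, 133, 129, 127, 96, 64, 46]
t: 1.18
eef_pos: [458.3, 256.1, 163.5]
tcp_rot: [3.141, 0.0, 2.942]
ft_force: [0.2, 1.1, 0.7]
opening: 0.358
grip_force: 0.0
```

```bash
sed -i 's/^G=.*/G=np.array([687.5,97.0]); A=-0.199/' h.py; python3 - <<'E'
from h import *
print(tog([[605.4,162.6],[601.8,124.5],[574,68.2],[687.5,194.7]]).round(1))
plan([(-130,10,150,0),(-126,10,105,0)])
E
```

```text
[[ -93.4   48.1]
 [ -89.4   10. ]
 [-105.6  -50.7]
 [ -19.3   95.8]]
t 1.18 tcp gate [[-256.1  110.6]] 163.5 heading -0.0 open 0.3581359698742238
[-126.1, -100.6, 13.5, -0.0]
[-130.1, -100.6, 58.5, -0.0]
```

```bash
python3 -m crank '[[-32,-25,4,0,13],[-63,-50,8,0,13],[-95,-75,12,0,13],[-126,-100.6,13.5,0,13],[-128,-100.6,30,0,13],[-128,-100.6,50,0,13],[-128,-100.6,50,0,13],[-128,-100.6,50,0,13],[-128,-100.6,50,0,13]]'; python3 - <<'E'
from h import *
plan([(-122,10,93,0)])
s=env.state();a=env.read_camera("side");b=env.read_camera("top")
im=np.vstack([cv2.resize(a["img"][150:290,130:340],(630,420)),cv2.resize(b["img"][120:180+30,170:350],None,fx=3.5,fy=2)]) if 0 else cv2.resize(a["img"][150:300,130:340],(784,560))
cv2.imwrite("pics/s1.png",im)
E
```

```text
t: 1.93
eef_pos: [563.1, 134.3, 114.4]
tcp_rot: [3.141, 0.001, 2.943]
ft_force: [0.6, 0.3, -0.2]
opening: 0.137
grip_force: 0.0
t 1.93 tcp gate [[-129.3   11.9]] 114.4 heading 0.0 open 0.13710168128880218
[-7.3, -1.9, 21.4, 0.0]
```

View pics/s1.png

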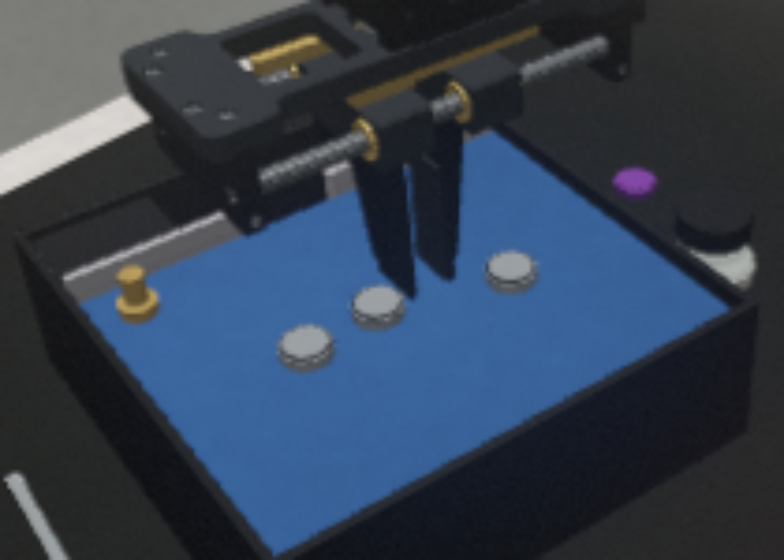

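```bash
python3 -m crank '[[-5,-1.9,21.9,0,13],[-5,-1.9,21.9,0,13],[-15,-2.4,21.9,0,13],[-25,-3.4,21.9,0,13],[-36,-5,21.9,0,13],[-47,-6.7,21.9,0,13],[-58,-8.3,21.9,0,13],[-69,-9.9,21.9,0,13],[-80,-11.2,21.9,0,13],[-80,-11.2,21.9,0,13]]'; cat >> h.py <<'E'
def look(name=None):
    r=env.read_camera("top");im=r["img"];h=cv2.cvtColor(im,cv2.COLOR_BGR2HSV)
    a=env.read_camera("side");ha=cv2.cvtColor(a["img"],cv2.COLOR_BGR2HSV)
    for n,q,hh,z in(("top",r,h,77.7),("side",a,ha,75)):
        g=(hh[...,1]<90)&(hh[...,2]>85)
        for c,s in blobs(q,g,20,200):
            w=tog(ray(q,c,z))[0]
            if -195<w[0]<60 and abs(w[1])<105: print(n,c.round(),s[4],w.round(1))
        y=(hh[...,0]>10)&(hh[...,0]<30)&(hh[...,1]>140)&(hh[...,2]>80)
    if name: cv2.imwrite(name,np.hstack([cv2.resize(im[90:260,160:325],(396,408)),cv2.resize(a["img"][160:300,135:335],(400,408))]))
E
python3 - <<'E'
from h import *
plan([(-11.5,0,92.5,0)]);look("pics/s2.png")
E
```

```text
t: 2.87
eef_pos: [641.5, 106.0, 91.9]
tcp_rot: [3.141, 0.002, 2.941]
ft_force: [-0.4, -0.3, 1.0]
opening: 0.134
grip_force: 0.0
t 2.87 tcp gate [[-46.9  -0.2]] 91.9 heading -0.1 open 0.1335396483735489
[-35.4, 0.3, -0.6, -0.1]
side [267. 222.] 121 [-105.8  -51.3]
side [231. 232.] 126 [-89.7  10. ]
side [211. 243.] 143 [-93.4  48.4]
```

View pics/s2.png

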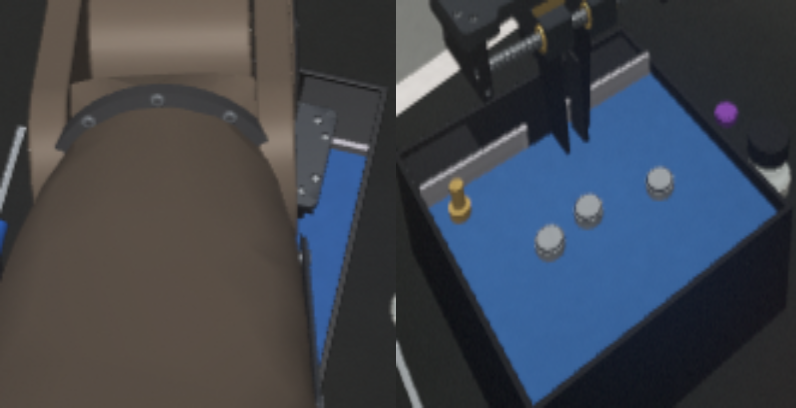

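```bash
python3 - <<'E'
from h import *
a=env.read_camera("side")
s=env.state();p=s["eef_pos"]
print(proj(a,[np.r_[p[:2],p[2]-19],np.r_[p[:2],70],[563.1,134.3,95.4]]))
print(tog(ray(a,[[220.5,212],[230.5,208]],73)),tog(ray(a,[[240.4,229.8],[252,225]],95)), s["joints"].round(3), p)
E
```

```text
[[223.51810095 218.809653  ]
 [223.66100055 219.98683132]
 [242.13383077 235.40393517]]
[[-29.92931032  -5.43109549]
 [-30.75925626 -25.57100717]] [[-115.88564311    6.51901651]
 [-117.29647792  -14.60182154]] [ 0.064  0.65   1.611  0.     0.881 -1.307] [638.98633811 106.93153618  91.6007734 ]
```

```bash
python3 - <<'E'
from h import *
a=env.read_camera("side")
s=env.state();print(tog(s["eef_pos"][:2]),s["eef_pos"],s["ft_force"])
for z in(73,80,85,90,95):print(z,tog(ray(a,[[220.5,212],[230.5,208]],z)).round(1).tolist())
cv2.imwrite("pics/s3.png",cv2.resize(a["img"][160:235,185:285],(800,600),interpolation=cv2.INTER_CUBIC))
E
```

```text
[[-49.73120172   0.27855222]] [638.80532238 107.10437467  91.67214277] [0.18630065 0.56321398 0.24385137]
73 [[-29.9, -5.4], [-30.8, -25.6]]
80 [[-38.3, -1.3], [-39.1, -21.1]]
85 [[-44.3, 1.7], [-45.1, -17.9]]
90 [[-50.3, 4.6], [-51.1, -14.7]]
95 [[-56.3, 7.6], [-57.1, -11.5]]
```

View pics/s3.png

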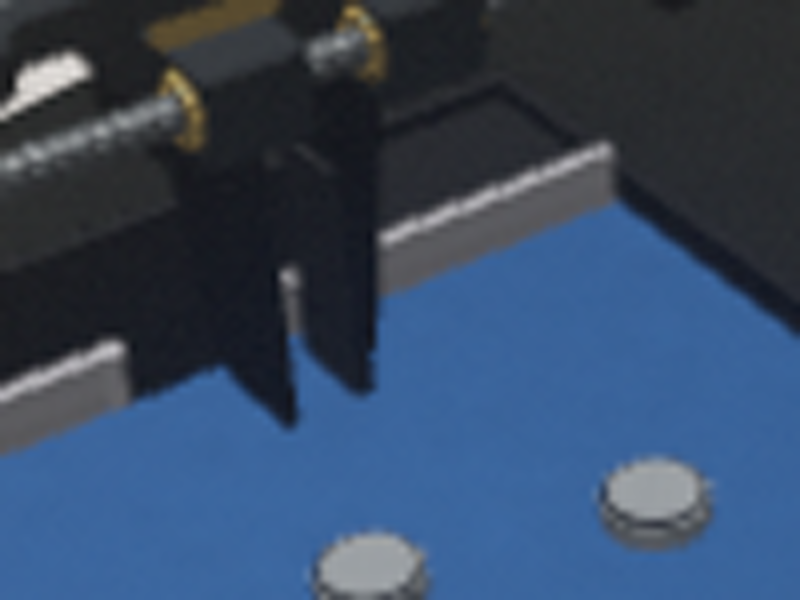

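```bash
python3 -m crank '[[0,0,2,0,13],[0,0,4,0,13],[0,0,4,0,13]]'
```

```text
t: 3.32
eef_pos: [638.7, 107.2, 87.2]
tcp_rot: [-3.142, -0.001, 2.942]
ft_force: [0.6, -0.3, 0.7]
opening: 0.136
grip_force: 0.0
```

```bash
python3 -m crank '[[0,0,2,0,13],[0,0,4,0,13],[0,0,6,0,13],[0,0,6,0,13]]'; python3 - <<'E'
from h import *
a=env.read_camera("side")
cv2.imwrite("pics/s4.png",cv2.resize(a["img"][160:235,185:285],(800,600),interpolation=cv2.INTER_CUBIC))
E
```

```text
t: 3.65
eef_pos: [638.9, 107.1, 81.1]
tcp_rot: [-3.141, -0.001, 2.942]
ft_force: [0.3, -0.0, 0.3]
opening: 0.135
grip_force: 0.0
```

View pics/s4.png

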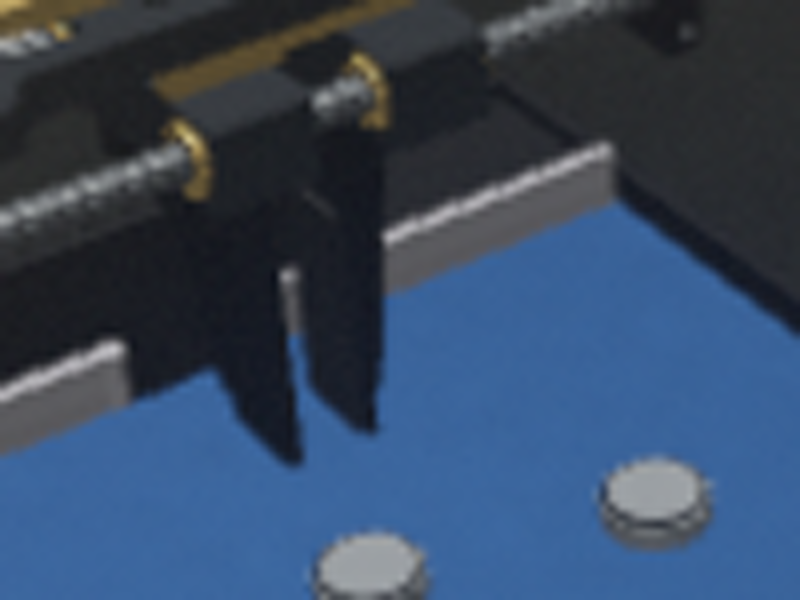

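```bash
python3 - <<'E'
from h import *
a=env.read_camera("side");f=lambda x,y,z:((proj(a,np.r_[G+x*X+y*Y,z])[0]-[185,160])*8).round()
for z in(62,70,74,80,85,90): print(z,f(-60,6.5,z),f(-60,-13.5,z),f(-40,6.5,z),f(-60,0,z))
E
```

```text
62 [312. 544.] [392. 508.] [265. 498.] [338. 532.]
70 [309. 515.] [389. 479.] [261. 470.] [335. 504.]
74 [307. 501.] [387. 465.] [260. 455.] [333. 489.]
80 [304. 479.] [385. 443.] [257. 433.] [331. 467.]
85 [302. 460.] [383. 424.] [254. 415.] [329. 448.]
90 [300. 441.] [381. 406.] [252. 396.] [327. 430.]
```

```bash
python3 -m crank '[[10,2,-6,0,13],[33,6,-6,0,13],[56,9.7,-6,0,13],[76,9.7,-6,0,13],[76,9.7,-4,0,13],[76,9.7,3,0,13],[76,9.7,7,0,13],[76,9.7,9,0,13],[76,9.7,9,0,13]]'; python3 - <<'E'
from h import *
plan([(-126,10,71.5,0)]);look()
E
```

```text
t: 4.5
eef_pos: [566.9, 131.3, 71.8]
tcp_rot: [-3.141, -0.001, 2.942]
ft_force: [0.3, 0.3, -0.2]
opening: 0.138
grip_force: 0.0
t 4.5 tcp gate [[-125.     9.8]] 71.8 heading -0.1 open 0.13804556437388638
[1.0, 0.2, 0.3, -0.1]
side [206. 194.] 32 [ 31.6 -11.2]
side [250. 201.] 28 [-37.1 -64.5]
side [217. 216.] 99 [-37.5   5.8]
side [267. 222.] 118 [-105.5  -51.3]
side [227. 232.] 54 [-87.2  15.1]
side [211. 243.] 143 [-93.3  48.3]
```

```bash
python3 -m crank '[[-8,0,0,0,13],[-16,-0.5,0,0,13],[-24,-1.7,0,0,13],[-33,-3,0,0,13],[-42,-4.3,0,0,13],[-51,-5.6,0,0,13],[-60,-7,0,0,13],[-69,-8.4,0,0,13],[-77,-9.8,0,0,13],[-77,-9.8,0,0,13]]'; python3 - <<'E'
from h import *
plan([(-11.5,0,71.5,0)]);look("pics/s5.png")
E
```

```text
t: 5.43
eef_pos: [641.8, 106.1, 72.6]
tcp_rot: [3.141, 0.001, 2.942]
ft_force: [2.2, -0.4, 3.3]
opening: 0.137
grip_force: 1.6
t 5.43 tcp gate [[-46.6  -0.2]] 72.6 heading -0.1 open 0.13688253229257383
[-35.1, 0.2, 1.1, -0.1]
top [229. 138.] 21 [-5.7 41.8]
side [223. 221.] 101 [-56.7   4.4]
side [267. 222.] 121 [-105.7  -51.3]
side [211. 243.] 143 [-93.4  48.4]
```

View pics/s5.png

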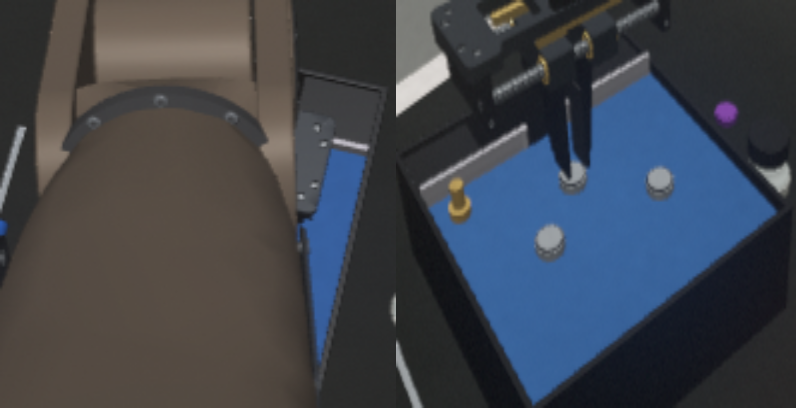

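```bash
python3 -m crank '[[0,0,-9,0,13],[5,0,-11,0,13],[25,3,-11,0,13],[46,3,-11,0,13],[46,3,-11,0,13],[46,3,-4,0,13],[46,3,2,0,13],[46,3,4,0,13],[46,3,4,0,13]]'; python3 - <<'E'
from h import *
plan([(-90,3,68,0)]);look("pics/s6.png")
E
```

```text
t: 6.28
eef_pos: [595.7, 118.6, 67.6]
tcp_rot: [-3.141, -0.001, 2.942]
ft_force: [-0.1, 0.3, -0.4]
opening: 0.135
grip_force: 0.0
t 6.28 tcp gate [[-94.3   3. ]] 67.6 heading -0.0 open 0.1350448722792074
[-4.3, -0.0, -0.4, -0.0]
side [243. 192.] 25 [ -3.5 -69.8]
side [209. 205.] 112 [-1.8  2.3]
side [220. 221.] 64 [-54.1   9.1]
side [267. 222.] 119 [-105.6  -51.4]
side [211. 243.] 144 [-93.3  48.3]
```

View pics/s6.png

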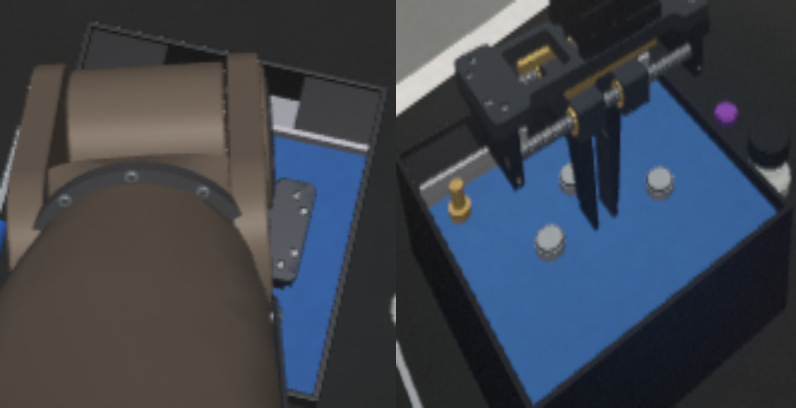

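```bash
python3 -m crank '[[-8,0.5,0,0,13],[-16,0.5,0,0,13],[-24,0,0,0,13],[-32,-0.5,0,0,13],[-40,-1.2,0,0,13],[-48,-2,0,0,13],[-55,-2.5,0,0,13],[-55,-2.5,0,0,13]]'; python3 - <<'E'
from h import *
plan([(-11.5,0.3,68,0)]);look()
E
```

```text
t: 7.05
eef_pos: [650.4, 104.9, 68.5]
tcp_rot: [3.141, 0.001, 2.942]
ft_force: [-1.0, -0.4, 0.8]
opening: 0.139
grip_force: 0.0
t 7.05 tcp gate [[-38.    0.4]] 68.5 heading -0.1 open 0.1389641800990041
[-26.5, -0.1, 0.5, -0.1]
side [267. 222.] 120 [-105.8  -51.4]
side [211. 243.] 143 [-93.4  48.4]
```

```bash
python3 -m crank '[[-6,0,0,0,13],[-12,0,0,0,13],[-18,0,0,0,13],[-23,0,0,0,13],[-27,0,0,0,13],[-27,0,0,0,13],[-27,0,0,0,13]]'; python3 - <<'E'
from h import *
plan([(-90,0,85,0)]);look()
E
python3 -m crank '[[10,0,-8,0,13],[30,0,-16,0,13],[55,0,-18,0,13],[80,0,-18,0,13],[105,0,-18,0,13],[120,0,-18,0,13],[120,0,-18,0,13]]'; python3 - <<'E'
from h import *
plan([(-120,0,85,0)]);look("pics/s7.png")
E
```

```text
t: 7.73
eef_pos: [675.5, 100.1, 68.4]
tcp_rot: [3.142, -0.0, 2.942]
ft_force: [-0.2, -0.4, 0.4]
opening: 0.136
grip_force: 0.0
t 7.73 tcp gate [[-12.3   0.6]] 68.4 heading -0.0 open 0.13607056087805966
[77.7, -0.7, -16.6, -0.0]
side [267. 222.] 121 [-105.7  -51.3]
side [211. 243.] 143 [-93.4  48.4]
t: 8.42
eef_pos: [554.5, 124.6, 87.5]
tcp_rot: [-3.141, -0.001, 2.943]
ft_force: [0.8, -0.6, 0.3]
opening: 0.138
grip_force: 0.0
t 8.42 tcp gate [[-135.8    0.8]] 87.5 heading 0.0 open 0.13767743950762104
[-15.8, -0.8, 2.5, 0.0]
side [214. 185.] 29 [ 49.3 -38.6]
side [259. 192.] 28 [-23.6 -93.2]
side [221. 200.] 25 [  0.3 -23.8]
side [225. 207.] 103 [-24.2 -19.1]
side [267. 222.] 112 [-105.8  -51.8]
side [211. 243.] 143 [-93.4  48.4]
```

View pics/s7.png

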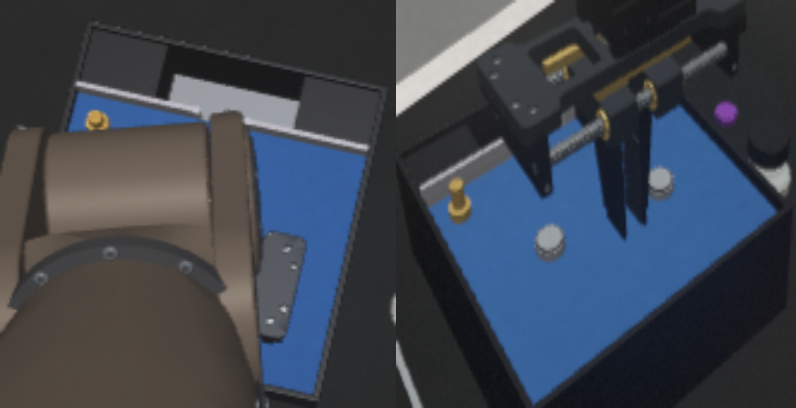

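```bash
python3 - <<'E'
from h import *
plan([(-120,64,86,-30.7),(-120,64,68,-30.7)])
E
```

```text
t 8.52 tcp gate [[-132.4    1. ]] 87.5 heading 0.0 open 0.13634419161906908
[-12.4, 63.0, 1.5, 30.7]
[-12.4, 63.0, 19.5, 30.7]
```

```bash
python3 -m crank '[[0,16,0,7,13],[-3,32,0,14,13],[-6,48,0,21,13],[-12.4,63,1,28,13],[-12.4,63,8,30.7,13],[-12.4,63,15,30.7,13],[-12.4,63,19.5,30.7,13],[-12.4,63,19.5,30.7,13],[-12.4,63,19.5,30.7,13]]'; python3 - <<'E'
from h import *
def wp(C,psi,d=20.4): t=np.radians(psi); return (C[0]-d*np.cos(t),C[1]-d*np.sin(t),68,psi)
a=np.array([-93.4,48.3]);b=np.array([-12,0]);L=[]
for k,s in enumerate(np.linspace(0,1,10)): L.append(wp(a+s*(b-a),-30.7+18*s))
plan(L);look()
q=env.read_camera("side");print("gate px",proj(q,np.r_[G+6*X,75]))
P=[(x,y) for y in range(-12,13,4) for x in(-10,0,8)]
print([(p,q["img"][tuple(proj(q,np.r_[G+p[0]*X+p[1]*Y,76])[0].round().astype(int)[::-1])].tolist()) for p in P])
E
```

```text
t: 9.27
eef_pos: [582.5, 182.7, 66.9]
tcp_rot: [-3.141, -0.0, 2.407]
ft_force: [-0.2, -0.2, 1.3]
opening: 0.138
grip_force: 0.0
t 9.27 tcp gate [[-119.9   63.3]] 66.9 heading -30.7 open 0.13793377207826962
[-10.0, 0.7, -1.1, 0.0]
[-20.5, -0.1, -1.1, -2.0]
[-31.1, -0.8, -1.1, -4.0]
[-41.7, -1.5, -1.1, -6.0]
[-52.3, -2.2, -1.1, -8.0]
[-62.9, -2.9, -1.1, -10.0]
[-73.6, -3.6, -1.1, -12.0]
[-84.2, -4.3, -1.1, -14.0]
[-94.9, -5.0, -1.1, -16.0]
[-105.7, -5.6, -1.1, -18.0]
top [219. 145.] 59 [-22.3  57.8]
top [266. 201.] 136 [-105.3  -50.5]
side [171. 200.] 85 [56.4 49.2]
side [242. 217.] 101 [-66.8 -26.6]
side [203. 220.] 40 [-32.8  30.4]
side [269. 222.] 79 [-107.2  -54.2]
side [210. 243.] 79 [-91.7  50.4]
gate px [[207.67681027 202.79542194]]
[((-10, -12), [39, 32, 30]), ((0, -12), [30, 24, 22]), ((8, -12), [28, 22, 22]), ((-10, -8), [40, 34, 32]), ((0, -8), [34, 29, 26]), ((8, -8), [29, 25, 23]), ((-10, -4), [38, 32, 29]), ((0, -4), [49, 44, 40]), ((8, -4), [29, 24, 21]), ((-10, 0), [38, 33, 30]), ((0, 0), [38, 32, 30]), ((8, 0), [30, 26, 24]), ((-10, 4), [38, 32, 30]), ((0, 4), [39, 34, 31]), ((8, 4), [46, 41, 39]), ((-10, 8), [37, 36, 34]), ((0, 8), [39, 33, 32]), ((8, 8), [36, 31, 27]), ((-10, 12), [47, 61, 68]), ((0, 12), [38, 32, 32]), ((8, 12), [42, 37, 36])]
```

```bash
python3 - <<'E'
from h import *
plan([(-120,64,88,-30.7),(-131,-65,88,28.6),(-131,-65,68,28.6)])
E
```

```text
t 9.42 tcp gate [[-119.7   63.5]] 67.5 heading -30.7 open 0.13621780155112037
[0.5, 0.3, -20.5, -0.0]
[-55.9, -116.3, -20.5, -59.3]
[-55.9, -116.3, -0.5, -59.3]
```

```bash
python3 -m crank '[[0,0,-12,0,13],[2,-5,-20.5,-7,13],[-5,-22,-20.5,-14,13],[-14,-40,-20.5,-21,13],[-23,-58,-20.5,-28,13],[-32,-76,-20.5,-35,13],[-42,-94,-20.5,-42,13],[-52,-110,-20.5,-49,13],[-55.9,-116.3,-20.5,-56,13],[-55.9,-116.3,-20.5,-59.3,13]]'; python3 -m crank '[[0,0,0,0,13],[0,0,0,0,13]]'; python3 - <<'E'
from h import *
plan([(-131,-65,68,28.6)]);look()
q=env.read_camera("side")
P=[(x,y) for y in range(-12,13,6) for x in(-20,-10,0,8)]
print([(p,q["img"][tuple(proj(q,np.r_[G+p[0]*X+p[1]*Y,76])[0].round().astype(int)[::-1])].tolist()) for p in P])
E
```

```text
t: 10.25
eef_pos: [546.0, 57.8, 88.9]
tcp_rot: [-3.141, 0.001, -2.836]
ft_force: [-0.5, -0.4, 0.0]
opening: 0.137
grip_force: 0.0
t: 10.42
eef_pos: [546.3, 59.4, 88.5]
tcp_rot: [-3.141, 0.001, -2.844]
ft_force: [-0.1, -0.7, -0.8]
opening: 0.136
grip_force: 0.0
t 10.42 tcp gate [[-131.   -64.8]] 88.5 heading -331.6 open 0.1358671539216271
[0.1, -0.2, 20.5, -0.2]
side [225. 195.] 146 [  6.6 -37.6]
side [267. 222.] 119 [-105.6  -51.3]
side [211. 243.] 143 [-93.4  48.4]
[((-20, -12), [156, 101, 60]), ((-10, -12), [155, 100, 60]), ((0, -12), [40, 31, 28]), ((8, -12), [41, 33, 30]), ((-20, -6), [156, 101, 60]), ((-10, -6), [155, 100, 60]), ((0, -6), [42, 33, 29]), ((8, -6), [41, 34, 31]), ((-20, 0), [156, 102, 61]), ((-10, 0), [148, 95, 59]), ((0, 0), [40, 33, 28]), ((8, 0), [40, 33, 31]), ((-20, 6), [156, 100, 60]), ((-10, 6), [156, 101, 60]), ((0, 6), [39, 32, 29]), ((8, 6), [39, 32, 30]), ((-20, 12), [158, 103, 61]), ((-10, 12), [155, 100, 60]), ((0, 12), [38, 30, 28]), ((8, 12), [48, 42, 40])]
```

```bash
python3 -m crank '[[0,0,7,0,13],[0,0,14,0,13],[0,0,20.5,0,13],[0,0,20.5,0,13],[0,0,20.5,0,13]]'; python3 - <<'E'
from h import *
def wp(C,psi,d=20.4): t=np.radians(psi); return (C[0]-d*np.cos(t),C[1]-d*np.sin(t),68,psi)
a=np.array([-105.5,-51]);b=np.array([-14,0]);L=[]
for k,s in enumerate(np.linspace(0,1,10)): L.append(wp(a+s*(b-a),28.6-18*s))
plan(L)
E
```

```text
t: 10.98
eef_pos: [545.6, 59.5, 66.4]
tcp_rot: [3.141, -0.001, -2.842]
ft_force: [0.2, -0.2, -0.1]
opening: 0.137
grip_force: 0.0
t 10.98 tcp gate [[-131.6  -64.8]] 66.4 heading -331.4 open 0.13702204350533226
[-9.2, -0.4, -1.6, -0.0]
[-20.8, 0.5, -1.6, 2.0]
[-32.5, 1.3, -1.6, 4.0]
[-44.2, 2.1, -1.6, 6.0]
[-55.9, 2.9, -1.6, 8.0]
[-67.7, 3.7, -1.6, 10.0]
[-79.4, 4.6, -1.6, 12.0]
[-91.2, 5.4, -1.6, 14.0]
[-103.1, 6.2, -1.6, 16.0]
[-114.9, 7.0, -1.6, 18.0]
```

```bash
python3 -m crank '[[-9,-0.4,-1.2,0,13],[-20.8,0.5,-1.2,2,13],[-32.5,1.3,-1.2,4,13],[-44.2,2.1,-1.2,6,13],[-55.9,2.9,-1.2,8,13],[-67.7,3.7,-1.2,10,13],[-79.4,4.6,-1.2,12,13],[-91.2,5.4,-1.2,14,13],[-103,6.2,-1.2,16,13],[-103,6.2,-1.2,16,13]]'; python3 - <<'E'
from h import *
def wp(C,psi,d=20.4): t=np.radians(psi); return (C[0]-d*np.cos(t),C[1]-d*np.sin(t),68,psi)
plan([wp((-20,-1.5),11),wp((-14,0),8),wp((-8,0),5),wp((-1,0),2.5),wp((5,0),0),wp((8.8,0),0)]);look()
E
```

```text
t: 11.82
eef_pos: [644.7, 96.5, 68.7]
tcp_rot: [3.141, 0.002, -3.122]
ft_force: [-0.4, 0.5, 0.9]
opening: 0.134
grip_force: 0.0
t 11.82 tcp gate [[-41.8  -9. ]] 68.7 heading -347.5 open 0.13362875569541058
[-2.5, 3.1, 0.7, 1.5]
[-8.8, 4.3, 0.7, 4.5]
[-14.8, 4.1, 0.7, 7.5]
[-21.7, 3.5, 0.7, 10.0]
[-27.8, 3.0, 0.7, 12.5]
[-31.5, 2.2, 0.7, 12.5]
side [210. 187.] 72 [ 50.3 -29.3]
side [213. 210.] 44 [-18.6   2.5]
side [211. 243.] 144 [-93.4  48.5]
```

```bash
python3 -m crank '[[-5,1.8,0.7,2,13],[-9.5,3.5,0.7,5,13],[-15,4,0.7,7.5,13],[-21.7,3.5,0.7,10,13],[-27.8,3,0.7,12.5,13],[-31.5,2.2,0.7,12.5,13],[-31.5,2.2,0.7,12.5,13],[-31.5,2.2,0.7,12.5,13]]'; python3 - <<'E'
from h import *
plan([(-45,0,90,0),(-125,-60,90,0)])
E
```

```text
t: 12.58
eef_pos: [673.6, 98.4, 67.6]
tcp_rot: [-3.142, -0.0, 2.946]
ft_force: [-0.5, 0.2, -0.7]
opening: 0.134
grip_force: 0.0
t 12.58 tcp gate [[-13.9  -1.3]] 67.6 heading 0.2 open 0.13354514525065725
[31.1, 1.4, -22.4, 0.2]
[111.3, -58.3, -22.4, 0.2]
```

Push 2.5 mm further for certainty, then retreat to the -y side and check the gate.

```bash
python3 -m crank '[[-2.5,1,0,0,13],[-2.5,1,0,0,13],[-2.5,1,0,0,13],[6,1,-8,0,13],[20,0,-18,0,13],[45,-15,-22,0,13],[75,-30,-22,0,13],[95,-48,-22,0,13],[111,-60,-22,0,13],[111,-60,-22,0,13]]'; cat >> h.py <<'E'
def gate():
    q=env.read_camera("side")
    for y in range(-14,15,7): print(y,[q["img"][tuple(proj(q,np.r_[G+x*X+y*Y,76])[0].round().astype(int)[::-1])].tolist() for x in(-20,-10,0,8)])
E
python3 - <<'E'
from h import *
look();gate();plan([(-135,0,90,-30),(-120,64,90,-30.7)])
E
```

```text
t: 13.42
eef_pos: [549.8, 60.8, 90.4]
tcp_rot: [-3.141, -0.002, 2.944]
ft_force: [-0.3, 0.6, 0.8]
opening: 0.137
grip_force: 0.0
side [224. 196.] 117 [  5.9 -33.7]
side [211. 243.] 144 [-93.3  48.3]
-14 [[156, 100, 59], [156, 101, 61], [40, 32, 29], [41, 33, 29]]
-7 [[156, 101, 61], [155, 100, 61], [42, 33, 30], [41, 33, 29]]
0 [[156, 100, 60], [148, 95, 58], [41, 33, 30], [40, 33, 31]]
7 [[158, 103, 62], [156, 102, 61], [38, 32, 27], [41, 35, 31]]
14 [[158, 102, 60], [146, 95, 58], [38, 29, 26], [71, 66, 66]]
t 13.57 tcp gate [[-123.9  -60.9]] 90.3 heading 0.1 open 0.13778389000993987
[11.0, 61.0, 0.3, 30.1]
[-4.1, 124.9, 0.3, 30.8]
```

Second cell is in. Now the third.

```bash
python3 -m crank '[[2,18,0,5,13],[5,36,0,10,13],[5,54,0,15,13],[4,72,0,20,13],[2,90,0,25,13],[-1,108,0,30.8,13],[-4,125,0,30.8,13],[-4,125,8,30.8,13],[-4,125,15,30.8,13],[-4,125,21.5,30.8,13]]'; python3 -m crank '[[0,0,0,0,13],[0,0,0,0,13]]'; python3 - <<'E'
from h import *
def wp(C,psi,d=20.4): t=np.radians(psi); return (C[0]-d*np.cos(t),C[1]-d*np.sin(t),68,psi)
a=np.array([-93.4,48.3]);b=np.array([-14,0]);L=[]
for k,s in enumerate(np.linspace(0,1,10)): L.append(wp(a+s*(b-a),-30.7+18*s))
plan(L);look()
E
```

```text
t: 14.4
eef_pos: [581.5, 183.2, 67.0]
tcp_rot: [-3.141, -0.001, 2.407]
ft_force: [0.1, 0.3, 0.6]
opening: 0.138
grip_force: 0.0
t: 14.57
eef_pos: [581.5, 182.7, 67.5]
tcp_rot: [-3.141, -0.001, 2.406]
ft_force: [0.2, 0.5, 0.5]
opening: 0.136
grip_force: 0.0
t 14.57 tcp gate [[-120.8   63. ]] 67.5 heading -30.8 open 0.13585424827096426
[-10.7, 1.3, -0.5, -0.1]
[-21.0, 0.5, -0.5, -2.1]
[-31.4, -0.3, -0.5, -4.1]
[-41.8, -1.1, -0.5, -6.1]
[-52.2, -1.9, -0.5, -8.1]
[-62.6, -2.7, -0.5, -10.1]
[-73.1, -3.5, -0.5, -12.1]
[-83.6, -4.3, -0.5, -14.1]
[-94.1, -5.1, -0.5, -16.1]
[-104.6, -5.9, -0.5, -18.1]
top [219. 146.] 58 [-23.9  57.5]
side [170. 200.] 83 [57.2 49.4]
side [242. 216.] 108 [-66.5 -27.2]
side [203. 220.] 37 [-32.5  29.8]
side [210. 243.] 81 [-91.9  50.1]
```

```bash
python3 -m crank '[[-10.7,1.3,-0.5,0,13],[-21,0.5,-0.5,-2,13],[-31.4,-0.3,-0.5,-4,13],[-41.8,-1.1,-0.5,-6,13],[-52.2,-1.9,-0.5,-8,13],[-62.6,-2.7,-0.5,-10,13],[-73,-3.5,-0.5,-12,13],[-83.6,-4.3,-0.5,-14,13],[-94,-5.1,-0.5,-16,13],[-94,-5.1,-0.5,-16,13]]'; python3 - <<'E'
from h import *
def wp(C,psi,d=20.4): t=np.radians(psi); return (C[0]-d*np.cos(t),C[1]-d*np.sin(t),68,psi)
plan([wp((-20,1.5),-11),wp((-14,0),-8),wp((-8,0),-5),wp((-1,0),-2.5),wp((5,0),0),wp((9,0),0)]);look()
E
```

```text
t: 15.5
eef_pos: [649.9, 114.6, 69.0]
tcp_rot: [3.141, 0.002, 2.686]
ft_force: [-0.4, 1.0, 0.2]
opening: 0.138
grip_force: 0.0
t 15.5 tcp gate [[-40.4   9.8]] 69.0 heading -14.7 open 0.1376881183657676
[-1.4, -4.2, 1.0, -3.7]
[-7.7, -5.2, 1.0, -6.7]
[-13.7, -4.7, 1.0, -9.7]
[-20.6, -3.8, 1.0, -12.2]
[-26.6, -3.2, 1.0, -14.7]
[-30.5, -2.2, 1.0, -14.7]
side [215. 210.] 53 [-21.5   1.4]
```

```bash
python3 -m crank '[[-4,-2.5,1,-3,13],[-8.5,-4.5,1,-6.7,13],[-13.7,-4.7,1,-9.7,13],[-20.6,-3.8,1,-12.2,13],[-26.6,-3.2,1,-14.7,13],[-32.5,-2.2,1,-14.7,13],[-32.5,-2.2,1,-14.7,13],[-32.5,-2.2,1,-14.7,13]]'; python3 - <<'E'
from h import *
plan([(-45,0,90,0),(-125,-60,90,0)])
E
```

```text
t: 16.27
eef_pos: [676.2, 100.4, 67.6]
tcp_rot: [3.142, -0.0, 2.94]
ft_force: [-0.1, 0.0, 0.7]
opening: 0.141
grip_force: 0.0
t 16.27 tcp gate [[-11.8   1.1]] 67.6 heading -0.1 open 0.14140942498703502
[33.2, -1.2, -22.4, -0.1]
[113.1, -61.4, -22.4, -0.1]
```

```bash
python3 -m crank '[[6,-1,-8,0,13],[20,-1,-18,0,13],[45,-16,-25,0,13],[75,-31,-40,0,13],[95,-48,-50,0,13],[113,-61,-50,0,13],[113,-61,-50,0,13],[113,-61,-50,0,13],[113,-61,-50,0,13]]'; python3 - <<'E'
from h import *
look();gate();plan([])
q=env.read_camera("top");h=cv2.cvtColor(q["img"],cv2.COLOR_BGR2HSV)
a=env.read_camera("side");ha=cv2.cvtColor(a["img"],cv2.COLOR_BGR2HSV)
for n,r,hh in(("top",q,h),("side",a,ha)):
    y=(hh[...,0]>10)&(hh[...,0]<30)&(hh[...,1]>140)&(hh[...,2]>80)
    print(n,[(c.round(1),tog(ray(r,c,80)).round(1)) for c,s in blobs(r,y,10,300) if 130<c[0]<330])
E
```

```text
t: 17.02
eef_pos: [553.9, 63.1, 118.2]
tcp_rot: [3.141, 0.001, 2.942]
ft_force: [-0.2, -0.6, 0.6]
opening: 0.136
grip_force: 0.0
top [290. 208.] 20 [-108.7  -95.9]
-14 [[156, 101, 60], [156, 101, 61], [41, 31, 27], [40, 31, 27]]
-7 [[156, 101, 60], [155, 101, 60], [41, 33, 29], [42, 33, 30]]
0 [[156, 101, 59], [148, 95, 57], [43, 34, 31], [41, 32, 29]]
7 [[158, 103, 62], [157, 102, 60], [38, 29, 26], [40, 32, 28]]
14 [[159, 103, 62], [146, 94, 57], [41, 32, 28], [72, 67, 67]]
t 17.17 tcp gate [[-124.2  -59.5]] 117.4 heading -0.0 open 0.13552970257128694
top [(array([200. , 140.3]), array([[-22.1,  93.4]]))]
side []
```

Gate and deck are clear in the side view, the thumbscrew has not moved, and the arm is free.

```bash
python3 -c "
from cell import env
print(env.job_done())"
```

```text
the job is handed in; nothing more can be done
None
```

I pushed all three cells through the gate one at a time and handed the job in at about 17 s. After each push the camera showed the gate and deck clear, but I never saw the cells inside the slot itself. The thumbscrew is still in place; I didn't re-measure the jar and screwdriver, but the tool stayed above the tray near them. On the first pass the fingers rode on top of a cell, because the fingertips sit higher than stated; I lowered the tool and the pushes then worked.

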